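# Roll-test dowels and feed a straight one to the escapement

### The arm

A 6-joint arm with a two-finger parallel gripper is mounted at the origin on the work surface; the furniture and walls round the work are solid. World frame = base frame: x ahead of the robot, y to its left, z up, the work surface at z = 0. Lengths are in mm, angles in rad, forces in N, time in s.
With the tool pointing down it reaches from about 150 to 775 mm from the base axis. Payload 6.1 kg.
Tool frame: the origin (TCP) lies at the very end of the fingers, on their centre line; the grasp point (between the pads) lies robot.grasp_offset behind it (robot.grasp_offset is the distance from the TCP to the grasp point, in mm); z points along the fingers, y is the line along which they close (so a half turn about z gives the same grasp; the last joint's range is limited). The gripper opens to 85 mm and grips with 20 to 120 N. Pads are 22 mm wide; open, the fingers measure 114 mm over their backs; the gripper's body (76 mm by 85 mm) begins 54 mm behind the grasp point. The pads swing forward as they close: fully open they stand 13 mm farther back than shut.
Start: joints at [1.103, 0.126, -0.04, 1.405, 0, 1.571], TCP at [236.726, 468.582, 231.295] pointing down, gripper open.
Joint ranges: [-2.72, 2.72], [-0.95, 1.95], [-1.27, 1.35], [-1.78, 2.02], [-1.46, 1.47], [-3.14, 3.14]. Speed limits (rad/s): [2.39, 2.39, 3.01, 3.14, 3.14, 3.14].

### API

Orientations are given as a 3x3 rotation matrix whose columns are the frame's x, y, z axes.
In Python, from plant import robot, viewer, nets gives the robot as it stands. The module is installed in compiled form; this text tells all that it offers.
- The arm moves only by the shell command python3 -m creep 'ROWS' [FORCE]. ROWS is a JSON object of lists of equal length, an entry for each row: "fingers": the finger opening in m, from 0 to 0.0854; "linear": the shift along the tool's x, y, z in m, a list of three; "roll": the turn about the tool's z in degrees. In form: {"fingers": [fingers, ...], "linear": [[dx, dy, dz], ...], "roll": [roll, ...]}. A call has 1 to 20 rows; each row shifts and turns the commanded pose from where the row before left it, along the tool's axes as they then stand; what a row does not reach is not made up. A row lasts 1/12 s, in which the tool goes at most 41.7 mm and 7.16 degrees, less where a joint would pass 70% of its speed; a pose out of reach is approached as far as the arm can. A call with a gripper value outside its range is refused whole. The fingers move at their own pace and stop on an object; FORCE is the grip in N (left out, the last holds). Time passes only in rows, so rows that do not move let the fingers close. It gives the time, the measured TCP pose, the force, the opening and the grip force at its end, in the units of the state.
- robot.get_state(): the state, without advancing time (a new reading comes with each control period).
- viewer.get_image(name): name is "scene" or "top"; returns a dict with "img" (420x560x3 uint8, red, green, blue), "fx", "fy", "cx", "cy" (pixels), "rvec" (rotation vector, rad) and "tvec" (3), from world to camera coordinates, as OpenCV has them. Camera axes: x right, y down, z forward; pixel columns grow to the right and rows downward; lengths in mm; the calibration is good to about 2 mm. A picture is of the moment at which its call begins. There is no depth.
- robot.sign_off(): hands the job in; it is judged then, once.
Trained networks look in a picture, given as the dict that the camera call returned (one of the last four; its "shot" number tells which), for a name from the list of things; names that differ only in an ending like _2 or _b are one class to them, and where a whole thing is asked for, a point or a joint stands for the part that bears it (a point fixed in the world has none). Each returns a list of dicts, best first, with "score" (0 to 1); they miss things now and then, are a little off and sometimes report something else, mostly with a low value. They report only what shows in the picture. A call takes as long as a camera call.
- nets.trace(thing, picture): "mask" (420x560 bool, what is visible of it) and "extent" ([left, top, right, bottom] in pixels, round what is visible of it).
The state is a dict: "time": time; "joint_positions": joint angles; "joint_velocities": joint speeds; "effort": joint torques, N m; "position": TCP position; "orientation": TCP orientation; "contact_force": force on the tool from outside, world axes, zero at the start; "ft_torque": the same for the moment, N m; "finger_gap": opening from 0.0 (shut) to 1.0 (fully open); "gripper_force": force on a finger pad.
Only numpy, scipy, OpenCV 4.12 (cv2) and the standard library are available. Lean on these libraries where they do the work, as an engineer would, in place of code of your own. Each camera call takes 0.05 s, during which the arm holds its last target. There are 200 camera calls.

### The job

One of the three dowels on the steel plate is bowed and would jam the feed. First roll each of them along the plate, at least one full turn (80 mm) and all three before any is lifted, to find the one that rocks instead of rolling smoothly on; then put the bowed one in the red tray, lay a straight one on the chute and push it gently down until it rests against the spring-loaded stop without forcing the stop open, and leave the other straight one lying on the plate. Do not disturb the battery pack or the tape measure.

Things in the scene. Friction and masses are not known exactly. Their poses are not given: they have to be found in the camera images.
- dowel_a_mid (a point): Centre of one of three look-alike wooden dowels, 25 mm diameter, 150 mm long, 70 g, flat ends; x along it. Two are straight, one is bowed by 2.5 mm, which hardly shows. Rolled at 0.1 m/s and let go, a straight one runs smoothly on for 10 to 60 mm; the bowed one goes in jerks, every half turn (39 mm), rocks back, or leans on what pushed it and rocks when that leaves; now and then it just stops short.
- dowel_b_mid (a point): Centre of one of three look-alike wooden dowels, 25 mm diameter, 150 mm long, 70 g, flat ends; x along it. Two are straight, one is bowed by 2.5 mm, which hardly shows. Rolled at 0.1 m/s and let go, a straight one runs smoothly on for 10 to 60 mm; the bowed one goes in jerks, every half turn (39 mm), rocks back, or leans on what pushed it and rocks when that leaves; now and then it just stops short.
- dowel_c_mid (a point): Centre of one of three look-alike wooden dowels, 25 mm diameter, 150 mm long, 70 g, flat ends; x along it. Two are straight, one is bowed by 2.5 mm, which hardly shows. Rolled at 0.1 m/s and let go, a straight one runs smoothly on for 10 to 60 mm; the bowed one goes in jerks, every half turn (39 mm), rocks back, or leans on what pushed it and rocks when that leaves; now and then it just stops short.
- plate: Fixed steel plate, 200 mm (x) by 460 mm (y), 20 mm high; origin at the centre of its underside. The dowels start parallel to x, at y of about 0.05, 0.12 and 0.19; roll them towards -y, where the plate is free. At each end two stop pins (8 mm thick, 16 mm high, at x = +-62 mm, y = +-218 mm) keep dowels from rolling off.
- chute: Fixed feed chute: plywood base 272 by 92 mm with a V-groove aluminium rail that slopes down along +x by 0.25 rad; origin at the centre of the underside. The rail is narrow (22 mm): its top edges lie 8 mm below the axis of a dowel in the groove. Friction holds a dowel on the slope; less than 1 N slides it.
- stop_face (a point): Where the axis of a dowel in the groove meets the stop at rest, 56 mm above the bench. x points down the slope along the groove, y across, z square to the rail. A dowel in the groove has its axis at y = z = 0, and its middle at x = -75 mm when its end touches the stop. The open rail runs from x = -272 mm to the tunnel.
- tunnel_mouth (a point): Middle of the mouth of the blue tunnel, on the dowel's axis, 84 mm up the slope from stop_face, axes alike. The tunnel is 42 mm wide, with a clear cover 22 mm above the axis; flared guides reach 20 mm further up the slope. Lay the dowel on the rail above it, lower end just before the mouth, and push it through to the stop.
- stop (a joint): Swing of the spring-loaded steel escapement stop that hangs across the lower end of the groove, rad: 0 at rest, growing as a dowel pushes it open downhill. It begins to give at about 7 N on the dowel, then gives 1 mm for each 1.3 N more (0.1 rad is 4.4 mm), and springs back when let go.
- tray: Red open tray for rejects, fixed: outside 196 mm (x) by 112 mm (y), 55 mm high, walls and floor 6 mm; origin at the centre of its underside.
- battery_pack: Loose black cordless-tool battery pack between robot and plate, 73 by 110 mm, 66 mm high, origin at the centre of its underside. Leave it alone.
- tape_measure: Loose yellow tape measure between plate and chute, 38 by 85 by 64 mm, origin at the centre of its underside. Leave it alone.

How it is judged:
By the outcome, as a careful person would: the job done as asked, in the order asked, and still so for the second after the job is handed in, with the robot touching nothing.
It also fails if it takes over 72 s, if anything falls off the work surface, if the arm or the gripper's body presses on something with over 40 N, if the wrist force passes 120 N, or if a joint passes its speed limit or range.

## Working session

There is one attempt and no reset: what is moved stays moved. The work goes in short steps, Python scripts to look and compute and a shell command to move; the robot and the scene stay as the last step left them, time stands still between calls to the robot, and variables do not carry over. Pictures are saved under pics/ and viewed, at most 10 in all, crops included, and the job is handed in when it is done.

```bash
mkdir -p pics; cat > h.py <<'E'
import numpy as np, cv2
from plant import robot, viewer, nets
def cam(p):
    R=cv2.Rodrigues(np.array(p["rvec"],float))[0]; t=np.array(p["tvec"],float).reshape(3)
    return R,t
def px2w(p,u,v,z):
    R,t=cam(p); d=R.T@np.array([(u-p["cx"])/p["fx"],(v-p["cy"])/p["fy"],1]); o=-R.T@t
    return o+d*(z-o[2])/d[2]
def w2px(p,w):
    R,t=cam(p); c=R@np.array(w,float)+t
    return p["cx"]+p["fx"]*c[0]/c[2], p["cy"]+p["fy"]*c[1]/c[2]
def save(p,n): cv2.imwrite(f"pics/{n}.png",cv2.cvtColor(p["img"],cv2.COLOR_RGB2BGR))
def find(p,name,z,smin=.3):
    out=[]
    for r in nets.trace(name,p):
        if r["score"]<smin: continue
        c,(w,h),a=cv2.minAreaRect(np.argwhere(r["mask"])[:,::-1].astype(np.float32))
        b=cv2.boxPoints((c,(w,h),a))
        out.append((round(r["score"],2),px2w(p,*c,z).round(1)[:2],[px2w(p,*q,z).round(0)[:2].tolist() for q in b]))
    return out
E
python3 - <<'E'
from h import *
t=viewer.get_image("top"); s=viewer.get_image("scene")
img=np.vstack([t["img"]]); save(t,"t0"); save(s,"s0")
for p in (t,s):
    R,tt=cam(p); print("cam at",(-R.T@tt).round(0))
for n,z in [("dowel_a_mid",32),("plate",20),("chute",15),("tray",55),("battery_pack",66),("tape_measure",64),("stop",60)]:
    for r in find(t,n,z): print(n,*r)
st=robot.get_state(); print(st["position"],np.round(st["orientation"],3).tolist(),st["finger_gap"],st["contact_force"],robot.grasp_offset)
E
```

```text
cam at [ 294.   14. 1585.]
cam at [-271. 1181. 1223.]
dowel_a_mid 0.81 [463.7 264.5] [[538.0, 280.0], [539.0, 253.0], [389.0, 249.0], [389.0, 276.0]]
plate 0.81 [451.8  73.9] [[356.0, 304.0], [556.0, 303.0], [548.0, -159.0], [348.0, -154.0]]
chute 0.74 [ 463.  -340.7] [[384.0, -184.0], [612.0, -439.0], [543.0, -499.0], [316.0, -244.0]]
tray 0.9 [443.5 430.1] [[537.0, 506.0], [550.0, 378.0], [351.0, 354.0], [338.0, 482.0]]
battery_pack 0.85 [268.7 261.2] [[223.0, 306.0], [328.0, 288.0], [315.0, 217.0], [210.0, 235.0]]
battery_pack 0.63 [447.3  72.2] [[354.0, 296.0], [548.0, 295.0], [541.0, -154.0], [347.0, -149.0]]
tape_measure 0.69 [ 521.2 -229. ] [[542.0, -187.0], [544.0, -270.0], [500.0, -271.0], [499.0, -188.0]]
tape_measure 0.54 [439.6 121.2] [[367.0, 136.0], [514.0, 134.0], [513.0, 106.0], [366.0, 109.0]]
[236.70188553 468.54010345 231.22393472] [[-0.893, 0.451, -0.0], [0.451, 0.893, -0.0], [-0.0, -0.0, -1.0]] 1.0006523345990672 [ 0.62962537  1.02770059 -0.12445843] 18.700000000000003
```

View pics/t0.png

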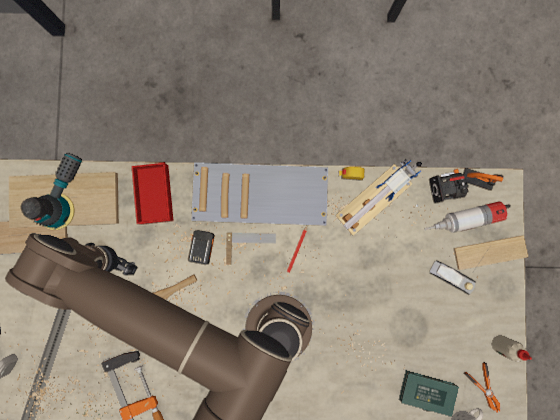

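View pics/s0.png

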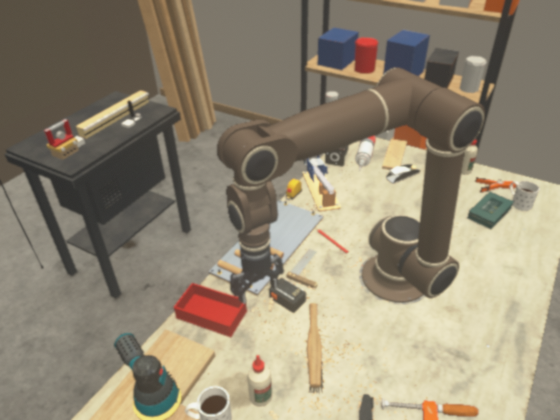

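The top view shows the red tray at (152,193), dowels at about x=204, 225 and 245 px on the plate (260,194), the tape at (352,172), the battery at (200,247), and the chute running from (345,228) to (412,165) with the blue tunnel at its upper right. The scene view agrees, but the arm hides part of the plate there.

```bash
cat >> h.py <<'E'
def dowels(p,z=32.5,box=None):
    """wooden blobs on the plate -> centre, ends, in world mm"""
    hsv=cv2.cvtColor(p["img"],cv2.COLOR_RGB2HSV)
    m=((hsv[...,1]>75)&(hsv[...,0]>5)&(hsv[...,0]<25)&(hsv[...,2]>90)).astype(np.uint8)
    pm=np.zeros_like(m)
    poly=np.array([w2px(p,q) for q in [(360,298,20),(552,296,20),(545,-153,20),(353,-151,20)]]).round().astype(np.int32)
    cv2.fillPoly(pm,[poly],1); m&=pm
    n,l,s,c=cv2.connectedComponentsWithStats(m)
    out=[]
    for i in range(1,n):
        if s[i,4]<60: continue
        q=np.argwhere(l==i)[:,::-1].astype(np.float32)
        vx,vy,x0,y0=cv2.fitLine(q,cv2.DIST_L2,0,.01,.01).ravel()
        k=(q-[x0,y0])@[vx,vy]; w=[px2w(p,x0+f*vx,y0+f*vy,z)[:2].round(1).tolist() for f in (k.min(),k.max())]
        c0=px2w(p,q[:,0].mean(),q[:,1].mean(),z)[:2].round(1).tolist()
        out.append((int(s[i,4]),c0,w))
    return sorted(out,key=lambda r:r[1][1])
def crop(p,x0,y0,x1,y1,k,n):
    cv2.imwrite(f"pics/{n}.png",cv2.resize(cv2.cvtColor(p["img"],cv2.COLOR_RGB2BGR)[y0:y1,x0:x1],None,fx=k,fy=k,interpolation=cv2.INTER_CUBIC))
E
python3 - <<'E'
from h import *
t=viewer.get_image("top")
for d in dowels(t): print(d)
crop(t,180,150,430,240,3,"c0")
E
```

```text
(300, [444.0, 123.7], [[371.1, 125.1], [517.8, 122.4]])
(307, [444.4, 191.6], [[370.0, 192.5], [519.8, 190.7]])
(305, [465.0, 263.8], [[392.0, 265.5], [539.0, 262.1]])
```

View pics/c0.png

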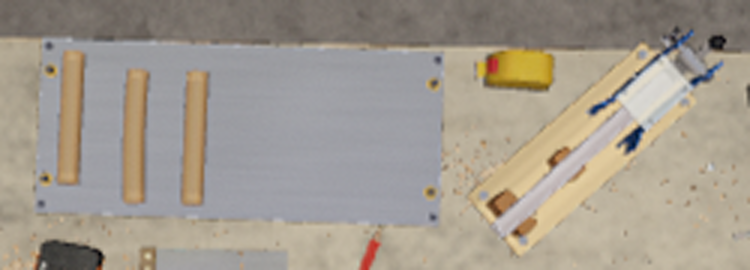

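Zoomed, the three dowels lie parallel to x at y≈124, 192 and 264, with pins at the plate's corners. The tunnel is at the chute's far end at about (655,90) in the crop, so the chute slopes down towards +x −y. I'll roll with two half-open fingers set behind the dowel.

```bash
python3 -m creep '{"fingers":[0.05,0.05,0.05,0.05,0.05,0.05,0.05,0.05,0.05,0.05,0.05,0.05,0.05,0.05,0.05,0.05,0.05,0.05,0.05,0.05],"linear":[[0,0,0],[0,0,0],[0,0,0],[0,0,0],[0,0,0],[0,0,0],[0,0,0],[0,0,0],[0,0,0],[-28.35e-3,19.36e-3,0],[-28.35e-3,19.36e-3,0],[-28.35e-3,19.36e-3,0],[-28.35e-3,19.36e-3,0],[-28.35e-3,19.36e-3,0],[-28.35e-3,19.36e-3,0],[-28.35e-3,19.36e-3,0],[-28.35e-3,19.36e-3,0],[-28.35e-3,19.36e-3,0],[-28.35e-3,19.36e-3,0],[-28.35e-3,19.36e-3,0]],"roll":[7.13,7.13,7.13,7.13,7.13,7.13,7.13,7.13,7.13,0,0,0,0,0,0,0,0,0,0,0]}'
python3 - <<'E'
from h import *
t=viewer.get_image("top")
for d in dowels(t): print(d)
save(t,"t1")
st=robot.get_state();print(st["position"].round(1),np.round(st["orientation"],3).tolist(),st["joint_positions"].round(2),st["finger_gap"])
E
```

```text
time: 2.17
position: [445.0, 151.6, 231.6]
orientation: [[0.017, 1.0, 0.001], [1.0, -0.017, 0.0], [0.0, 0.001, -1.0]]
contact_force: [0.9, 0.2, 0.3]
finger_gap: 0.587
gripper_force: 0.0
(184, [470.8, 121.8], [[517.6, 124.3], [401.9, 118.1]])
(1182, [439.3, 219.9], [[534.4, 240.7], [344.6, 199.2]])
[447.8 147.6 231.3] [[0.021, 1.0, 0.002], [1.0, -0.021, -0.003], [-0.003, 0.002, -1.0]] [ 0.32  0.02 -0.15  1.4  -0.    1.91] 0.58099886453985
```

View pics/t1.png

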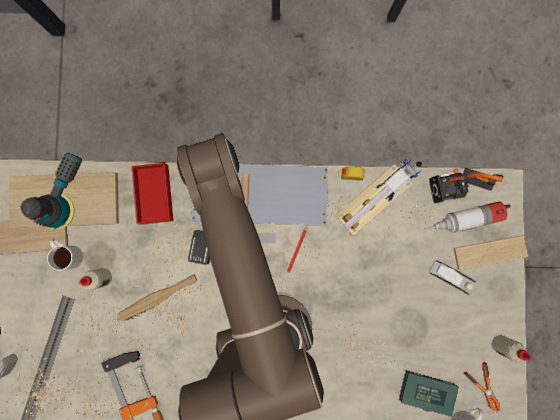

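The arm now hides the plate's left half; the first dowel's free end shows at (246,180). I'll let the arm settle, then descend behind it.

```bash
python3 -m creep '{"fingers":[0.05,0.05,0.05],"linear":[[0,0,0],[0,0,0],[0,0,0]],"roll":[0,0,0]}'
```

```text
time: 2.47
position: [444.0, 153.7, 231.3]
orientation: [[0.016, 1.0, -0.0], [1.0, -0.016, 0.0], [0.0, -0.0, -1.0]]
contact_force: [-0.6, -0.5, 0.7]
finger_gap: 0.587
gripper_force: 0.0
```

```bash
python3 -m creep '{"fingers":[0.05,0.05,0.05,0.05,0.05,0.05,0.05,0.05,0.05,0.05],"linear":[[0.001,0,0.020],[0,0,0.035],[0,0,0.035],[0,0,0.035],[0,0,0.035],[0,0,0.025],[0,0,0.015],[0,0,0.007],[0,0,0],[0,0,0]],"roll":[0,0,0,0,0,0,0,0,0,0]}'
python3 - <<'E'
from h import *
t=viewer.get_image("top");s=viewer.get_image("scene")
for d in dowels(t)+["s"]+dowels(s): print(d)
a=cv2.resize(t["img"][140:260,150:350],None,fx=3,fy=3)[:, :600]; b=cv2.resize(s["img"][180:330,170:370],None,fx=3,fy=3)[:, :600]
cv2.imwrite("pics/p2.png",cv2.resize(np.vstack([a,b]),(444,600),interpolation=cv2.INTER_AREA)[...,::-1])
print(robot.get_state()["position"])
E
```

```text
time: 3.3
position: [444.4, 155.0, 25.0]
orientation: [[0.015, 1.0, 0.0], [1.0, -0.015, 0.0], [0.0, 0.0, -1.0]]
contact_force: [0.4, 0.3, -0.1]
finger_gap: 0.584
gripper_force: 0.0
(128, [475.4, 120.4], [[425.9, 121.7], [517.8, 119.4]])
(310, [522.3, 199.8], [[536.9, 262.7], [507.1, 134.4]])
(800, [434.2, 220.5], [[529.1, 288.3], [350.2, 160.5]])
s
(69, [393.8, 121.0], [[417.2, 122.3], [370.0, 119.7]])
(231, [444.8, 187.2], [[523.4, 186.5], [369.8, 187.9]])
(241, [464.6, 259.8], [[542.5, 258.4], [390.7, 261.1]])
[445.33318399 154.96844908  25.77952466]
```

View pics/p2.png

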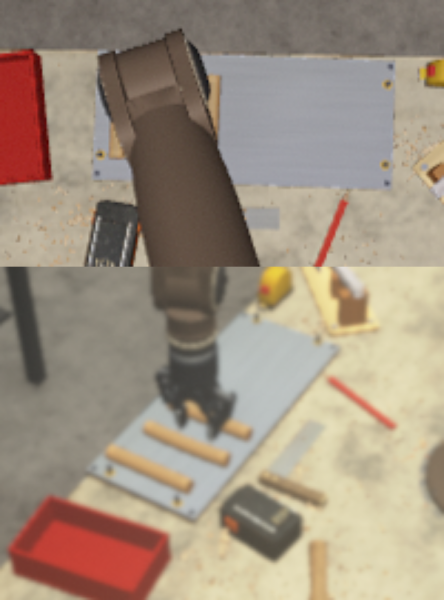

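The fingers sit cleanly between the first and second dowels. Now I roll the first one about 125 mm at 0.1 m/s and film what it does.

```bash
cat > film.py <<'E'
from h import *
import sys
y0=float(sys.argv[1]); n=int(sys.argv[2])
for i in range(n):
    p=viewer.get_image("top"); st=robot.get_state()
    d=[r for r in dowels(p) if r[1][1]<y0]
    print(round(st["time"],2),"tcp y",round(st["position"][1],1),"F",st["contact_force"].round(1),[(r[0],r[1][1],round(np.degrees(np.arctan2(r[2][1][1]-r[2][0][1],r[2][1][0]-r[2][0][0])),1)) for r in d])
E
python3 -m creep '{"fingers":[0.05,0.05,0.05,0.05,0.05,0.05,0.05,0.05,0.05,0.05,0.05,0.05,0.05,0.05,0.05,0.05,0.05],"linear":[[-0.003,0,0],[-0.0045,0,0],[-0.0083,0,0],[-0.0083,0,0],[-0.0083,0,0],[-0.0083,0,0],[-0.0083,0,0],[-0.0083,0,0],[-0.0083,0,0],[-0.0083,0,0],[-0.0083,0,0],[-0.0083,0,0],[-0.0083,0,0],[-0.0083,0,0],[-0.0083,0,0],[-0.0083,0,0],[-0.0083,0,0]],"roll":[0,0,0,0,0,0,0,0,0,0,0,0,0,0,0,0,0]}' && python3 film.py 70 24
```

```text
time: 4.82
position: [442.1, 21.4, 24.3]
orientation: [[0.017, 1.0, 0.0], [1.0, -0.017, 0.0], [0.0, 0.0, -1.0]]
contact_force: [1.1, 0.4, -0.2]
finger_gap: 0.589
gripper_force: 0.1
4.87 tcp y 20.4 F [-0.1 -1.6  0.1] [(192, 25.7, np.float64(-92.7)), (791, 25.9, np.float64(-176.5))]
4.92 tcp y 21.1 F [-1.2 -0.1  1.2] [(812, 24.1, np.float64(-177.8)), (187, 25.7, np.float64(-88.4))]
4.97 tcp y 21.6 F [ 0.5 -0.5 -0.6] [(816, 24.6, np.float64(-177.9)), (183, 25.9, np.float64(-88.8))]
5.02 tcp y 21.9 F [-0.1  0.1  0.5] [(830, 24.7, np.float64(-177.6)), (179, 25.9, np.float64(-91.0))]
5.07 tcp y 22.2 F [-0.6 -0.   0.1] [(671, 9.0, np.float64(-18.4)), (184, 28.7, np.float64(-87.0))]
5.12 tcp y 22.3 F [-0.6 -0.1  0.7] [(160, -28.2, np.float64(-175.7)), (441, 27.5, np.float64(-170.7)), (194, 29.1, np.float64(-87.7))]
5.17 tcp y 22.4 F [-0.3  0.5  0.3] [(164, -27.6, np.float64(-176.2)), (187, 29.1, np.float64(-85.3)), (637, 40.9, np.float64(-157.4))]
5.22 tcp y 22.5 F [ 0.2 -0.8  0.1] [(803, 27.2, np.float64(-175.9)), (182, 28.9, np.float64(-89.2))]
5.27 tcp y 22.5 F [0.1 0.3 0.2] [(165, -27.6,
[... 1126 characters left out ...]
622, 12.5, np.float64(-19.0)), (186, 30.1, np.float64(-88.4))]
5.82 tcp y 22.2 F [-0.5  0.  -0.2] [(638, 12.6, np.float64(-18.2)), (188, 27.4, np.float64(-86.5))]
5.87 tcp y 22.2 F [ 0.  -0.1 -0.5] [(160, -27.9, np.float64(-176.7)), (455, 26.1, np.float64(-175.6)), (187, 27.4, np.float64(-88.3))]
5.92 tcp y 22.2 F [-0.3  0.7 -0. ] [(179, -26.9, np.float64(-2.8)), (444, 27.6, np.float64(-172.1)), (180, 27.8, np.float64(-88.9))]
5.97 tcp y 22.2 F [-0.4  0.3 -0.1] [(160, -28.7, np.float64(-175.7)), (456, 26.5, np.float64(-175.3)), (188, 29.1, np.float64(-86.9))]
6.02 tcp y 22.2 F [ 0.2 -0.1  0.6] [(166, -27.6, np.float64(-177.1)), (446, 26.9, np.float64(-172.6)), (189, 27.9, np.float64(-86.8))]
```

```bash
python3 - <<'E'
from h import *
t=viewer.get_image("top")
u,v=map(int,w2px(t,(490,-28,45))); print("dowel",t["img"][v,u-2:u+3].tolist()); hsv=cv2.cvtColor(t["img"],cv2.COLOR_RGB2HSV); print(hsv[v,u-3:u+4].tolist())
u,v=map(int,w2px(t,(400,40,300))); print("arm",hsv[v,u-3:u+4].tolist())
E
python3 -m creep '{"fingers":[0.05,0.05,0.05,0.05,0.05,0.05,0.05,0.05,0.05,0.05,0.05,0.05,0.05,0.05,0.05],"linear":[[0.005,0,-0.015],[0.01,0,-0.035],[0.015,0,-0.025],[0.03,0,0],[0.03,0,0],[0.03,0,0],[0.03,0,0],[0.03,0,0],[0.015,0,0],[0.006,0,0],[0,0,0],[0,0,0.03],[0,0,0.03],[0,0,0.012],[0,0,0.003]],"roll":[0,0,0,0,0,0,0,0,0,0,0,0,0,0,0]}'
```

```text
dowel [[94, 78, 65], [102, 84, 70], [103, 83, 70], [102, 83, 71], [101, 84, 70]]
[[14, 84, 73], [13, 79, 94], [13, 80, 102], [12, 82, 103], [12, 78, 102], [14, 78, 101], [11, 81, 101]]
arm [[12, 88, 84], [12, 82, 87], [13, 81, 88], [12, 81, 91], [13, 77, 89], [12, 82, 90], [13, 78, 92]]
time: 7.32
position: [443.6, 220.8, 21.6]
orientation: [[0.018, 1.0, -0.004], [1.0, -0.018, -0.003], [-0.003, -0.004, -1.0]]
contact_force: [-0.6, 0.3, 0.9]
finger_gap: 0.584
gripper_force: 0.0
```

```bash
python3 - <<'E'
import re
s=open('h.py').read(); s=s.replace("hsv[...,2]>90","hsv[...,2]>VMIN").replace("def dowels","VMIN=135\ndef dowels").replace("s[i,4]<60","s[i,4]<25")
open('h.py','w').write(s)
f=open('film.py').read().replace('("top"); st','("top"); L.append(p["img"]); st').replace("for i in range(n)","L=[]\nfor i in range(n)")+'np.save(f"film_{sys.argv[3]}.npy",L)\n'
open('film.py','w').write(f)
E
python3 film.py 400 1 x
python3 -m creep '{"fingers":[0.05,0.05,0.05,0.05,0.05,0.05,0.05,0.05,0.05,0.05,0.05,0.05,0.05,0.05,0.05],"linear":[[-0.003,0,0],[-0.0045,0,0],[-0.0083,0,0],[-0.0083,0,0],[-0.0083,0,0],[-0.0083,0,0],[-0.0083,0,0],[-0.0083,0,0],[-0.0083,0,0],[-0.0083,0,0],[-0.0083,0,0],[-0.0083,0,0],[-0.0083,0,0],[-0.0083,0,0],[-0.0083,0,0]],"roll":[0,0,0,0,0,0,0,0,0,0,0,0,0,0,0]}' && python3 film.py 170 24 2
```

```text
7.37 tcp y 221.3 F [ 0.9  0.  -0.6] [(288, -23.6, np.float64(-0.8)), (179, 189.8, np.float64(-177.6))]
time: 8.62
position: [443.6, 107.0, 24.3]
orientation: [[0.017, 1.0, 0.0], [1.0, -0.017, 0.0], [0.0, 0.0, -1.0]]
contact_force: [-0.0, 0.7, 0.1]
finger_gap: 0.583
gripper_force: 0.1
8.67 tcp y 105.9 F [ 0.3 -0.7 -0.5] [(289, -23.7, np.float64(-0.8))]
8.72 tcp y 106.6 F [-0.4 -0.9  0.5] [(289, -23.7, np.float64(-0.8))]
8.77 tcp y 107.2 F [ 1.5 -0.1 -0.5] [(289, -23.7, np.float64(-0.8))]
8.82 tcp y 107.5 F [-0.1  0.3 -0.2] [(290, -23.7, np.float64(-0.8))]
8.87 tcp y 107.8 F [ 0.3  0.  -0.4] [(289, -23.7, np.float64(-0.8)), (54, 60.4, np.float64(0.9))]
8.92 tcp y 107.9 F [-0.5 -0.1 -0.1] [(289, -23.7, np.float64(-0.8)), (111, 56.9, np.float64(0.6))]
8.97 tcp y 108.0 F [-0.2 -0.8 -0.1] [(289, -23.7, np.float64(-0.8)), (160, 54.7, np.float64(-178.2))]
9.02 tcp y 108.0 F [-0.5 -0.5 -0.3] [(289, -23.7, np.float64(-0.8)), (196, 53.1, np.float64(-178.3))]
9.07 tcp y 108.1 F [0.2 0.1 0.3] [(289, -23.7, np.float64(-0.8)), (207, 52.5, np.float64(-177.5))]
9.12 tcp y 108.1 F [-0.4  0.3 -1. ] [(2
[... 787 characters left out ...]
7.8 F [-0.1  1.5  0.4] [(288, -23.7, np.float64(-0.7)), (118, 56.9, np.float64(-178.3))]
9.57 tcp y 107.8 F [-0.4 -0.3 -0.3] [(289, -23.7, np.float64(-0.8)), (119, 56.6, np.float64(-178.7))]
9.62 tcp y 107.8 F [ 0.   0.8 -0. ] [(290, -23.7, np.float64(-0.8)), (122, 56.4, np.float64(-178.3))]
9.67 tcp y 107.8 F [-0.6 -0.6 -0.9] [(289, -23.7, np.float64(-0.8)), (126, 56.3, np.float64(-177.8))]
9.72 tcp y 107.8 F [-0.3  0.  -0.5] [(290, -23.7, np.float64(-0.9)), (124, 56.3, np.float64(-178.1))]
9.77 tcp y 107.7 F [-0.6  0.  -0.5] [(288, -23.7, np.float64(-0.8)), (123, 56.3, np.float64(-178.2))]
9.82 tcp y 107.7 F [-0.3  0.2  0.3] [(290, -23.7, np.float64(-0.8)), (123, 56.3, np.float64(-178.2))]
```

Dowel 2 ran on, then visibly rocked back (52.5→57→56.3). Dowel 1 ran on and stayed put. Now the third.

```bash
python3 -m creep '{"fingers":[0.05,0.05,0.05,0.05,0.05,0.05,0.05,0.05,0.05,0.05,0.05,0.05,0.05,0.05,0.05,0.05],"linear":[[0.005,0,-0.015],[0.01,0,-0.035],[0.015,0,-0.025],[0.03,0.006,0],[0.03,0.006,0],[0.03,0.006,0],[0.03,0,0],[0.022,0,0],[0.01,0,0],[0.005,0,0],[0,0,0],[0,0,0],[0,0,0.03],[0,0,0.03],[0,0,0.012],[0,0,0.003]],"roll":[0,0,0,0,0,0,0,0,0,0,0,0,0,0,0,0]}'
python3 film.py 400 2 x
python3 -m creep '{"fingers":[0.05,0.05,0.05,0.05,0.05,0.05,0.05,0.05,0.05,0.05,0.05,0.05,0.05,0.05],"linear":[[-0.003,0,0],[-0.0045,0,0],[-0.0083,0,0],[-0.0083,0,0],[-0.0083,0,0],[-0.0083,0,0],[-0.0083,0,0],[-0.0083,0,0],[-0.0083,0,0],[-0.0083,0,0],[-0.0083,0,0],[-0.0083,0,0],[-0.0083,0,0],[-0.0083,0,0]],"roll":[0,0,0,0,0,0,0,0,0,0,0,0,0,0]}' && python3 film.py 300 24 3
```

```text
time: 11.15
position: [463.0, 291.9, 21.5]
orientation: [[0.019, 1.0, -0.004], [1.0, -0.019, -0.003], [-0.003, -0.004, -1.0]]
contact_force: [-0.2, -0.5, 0.1]
finger_gap: 0.588
gripper_force: 0.0
11.2 tcp y 292.4 F [-0.  -0.4  0.3] [(287, -23.8, np.float64(-0.7)), (300, 61.8, np.float64(-0.3)), (215, 263.6, np.float64(0.1))]
11.25 tcp y 293.2 F [ 0.2 -0.6  1.1] [(288, -23.7, np.float64(-0.7)), (303, 61.9, np.float64(-0.2)), (214, 263.6, np.float64(0.2))]
time: 12.42
position: [462.9, 186.5, 24.3]
orientation: [[0.017, 1.0, 0.0], [1.0, -0.017, 0.0], [0.0, 0.0, -1.0]]
contact_force: [0.2, 0.5, 0.4]
finger_gap: 0.586
gripper_force: 0.1
12.47 tcp y 185.3 F [-1.  -1.   0.7] [(290, -23.7, np.float64(-0.8)), (303, 61.9, np.float64(-0.2)), (88, 159.8, np.float64(-173.9))]
12.52 tcp y 186.1 F [-0.3 -0.1 -0.2] [(289, -23.7, np.float64(-0.8)), (302, 61.9, np.float64(-0.4)), (121, 155.6, np.float64(-175.3))]
12.57 tcp y 186.7 F [ 0.8 -0.3 -0.3] [(290, -23.7, np.float64(-0.8)), (302, 61.9, np.float64(-0.4)), (158, 152.5, np.float64(-175.3))]
12.62 tcp y 187.1 F [-0.  -0.5  0.2] [(289, -23.7, np.f
[... 2016 characters left out ...]
float64(-0.3)), (240, 140.8, np.float64(0.9))]
13.42 tcp y 187.3 F [-0.6  0.5  0.3] [(288, -23.7, np.float64(-0.8)), (300, 61.8, np.float64(-0.4)), (239, 140.7, np.float64(0.9))]
13.47 tcp y 187.4 F [ 0.  -0.2 -0.6] [(288, -23.7, np.float64(-0.8)), (299, 61.8, np.float64(-0.4)), (237, 140.7, np.float64(1.0))]
13.52 tcp y 187.4 F [0.8 0.1 0.3] [(289, -23.7, np.float64(-0.8)), (300, 61.8, np.float64(-0.4)), (238, 140.7, np.float64(1.0))]
13.57 tcp y 187.4 F [0.1 0.3 0.4] [(289, -23.7, np.float64(-0.8)), (301, 61.8, np.float64(-0.4)), (239, 140.7, np.float64(0.9))]
13.62 tcp y 187.3 F [-0.   0.2 -0. ] [(288, -23.7, np.float64(-0.7)), (301, 61.8, np.float64(-0.3)), (237, 140.6, np.float64(1.1))]
```

Dowel 3 ran on smoothly and stopped, so dowel 2 (y≈62) is the bowed one. Next I turn the gripper a quarter and go above it.

```bash
python3 -m creep '{"fingers":[0.055,0.055,0.055,0.055,0.055,0.055,0.055,0.055,0.055,0.055,0.055,0.055,0.055,0.055,0.055,0.055,0.055,0.055,0.055,0.055],"linear":[[0.005,0,-0.03],[0,0,-0.04],[-0.0261,-0.0034,-0.01],[-0.0261,-0.0034,0],[-0.0261,-0.0034,0],[-0.0261,-0.0034,0],[-0.0261,-0.0034,0],[0,0,0],[0,0,0],[0,0,0],[0,0,0],[0,0,0],[0,0,0],[0,0,0],[0,0,0],[0,0,0],[0,0,0],[0,0,0],[0,0,0],[0,0,0]],"roll":[0,0,0,0,0,0,0,-6.92,-6.92,-6.92,-6.92,-6.92,-6.92,-6.92,-6.92,-6.92,-6.92,-6.92,-6.92,-6.92]}'
python3 - <<'E'
from h import *
f=np.load("film_3.npy")[-1]; t=viewer.get_image("top"); 
for d in dowels(t): print(d)
t["img"]=f
for d in dowels(t): print("old",d)
st=robot.get_state(); print(st["position"].round(1),st["joint_positions"].round(2))
E
```

```text
time: 15.28
position: [443.8, 62.1, 104.3]
orientation: [[-1.0, 0.012, 0.0], [0.012, 1.0, -0.0], [-0.0, -0.0, -1.0]]
contact_force: [-1.3, -0.2, -0.0]
finger_gap: 0.64
gripper_force: 0.0
(289, [440.2, -23.7], [[367.2, -22.7], [516.9, -24.8]])
old (288, [440.2, -23.7], [[367.2, -22.8], [516.8, -24.6]])
old (301, [442.4, 61.8], [[369.1, 62.2], [515.4, 61.4]])
old (237, [477.4, 140.6], [[405.0, 139.2], [537.6, 141.8]])
[443.8  62.1 104.3] [ 0.14  0.01 -0.44  1.12 -0.    0.15]
```

```bash
python3 -m creep '{"fingers":[0.055,0.055,0.055,0.055,0.055,0.055,0.0,0.0,0.0,0.0,0.0,0.0],"linear":[[0,0,0.02],[0,0,0.03],[0,0,0.018],[0,0,0.010],[0,0,0.003],[0,0,0],[0,0,0],[0,0,0],[0,0,0],[0,0,0],[0,0,0],[0,0,0]],"roll":[0,0,0,0,0,0,0,0,0,0,0,0]}' 40
```

```text
time: 16.33
position: [444.9, 62.3, 24.6]
orientation: [[-1.0, 0.018, 0.003], [0.018, 1.0, 0.0], [-0.003, 0.0, -1.0]]
contact_force: [-0.5, -0.1, 6.9]
finger_gap: 0.283
gripper_force: 39.2
```

```bash
python3 -m creep '{"fingers":[0,0,0,0,0,0,0,0,0,0,0,0,0,0,0,0,0,0,0,0],"linear":[[0,0,-0.02],[0,0,-0.035],[0,0,-0.035],[0.0005,0.018,-0.015],[0.0006,0.033,0],[0.0006,0.033,0],[0.0006,0.033,0],[0.0006,0.033,0],[0.0006,0.033,0],[0.0006,0.033,0],[0.0006,0.033,0],[0.0006,0.033,0],[0.0006,0.033,0],[0.0006,0.033,0],[0.0004,0.02,0],[0,0.007,0],[0,0,0],[0,0,0],[0,0,0],[0,0,0]],"roll":[0,0,0,0,0,0,0,0,0,0,0,0,0,0,0,0,-4,-4,0,0]}'
python3 - <<'E'
from h import *
t=viewer.get_image("top"); s=viewer.get_image("scene")
for r in find(t,"tray",55)+find(s,"tray",55): print(r)
for d in dowels(t): print(d)
b=cv2.resize(s["img"][170:340,130:330],None,fx=2.5,fy=2.5);a=cv2.resize(t["img"][120:250,120:280],(500,406))
cv2.imwrite("pics/p3.png",cv2.resize(np.vstack([a,b]),(360,598))[...,::-1])
E
```

```text
time: 18.0
position: [443.6, 436.6, 128.3]
orientation: [[-0.993, -0.119, -0.0], [-0.119, 0.993, -0.0], [0.0, -0.0, -1.0]]
contact_force: [0.0, -0.7, -0.9]
finger_gap: 0.275
gripper_force: 39.6
(0.73, array([ 453.3, -336.8]), [[359.0, -195.0], [596.0, -434.0], [548.0, -480.0], [313.0, -241.0]])
(0.93, array([429.8, 451.3]), [[517.0, 534.0], [583.0, 389.0], [340.0, 366.0], [295.0, 506.0]])
(288, [440.2, -23.7], [[367.2, -22.7], [516.8, -24.7]])
(300, [463.0, 141.8], [[387.8, 143.1], [537.8, 140.5]])
```

View pics/p3.png

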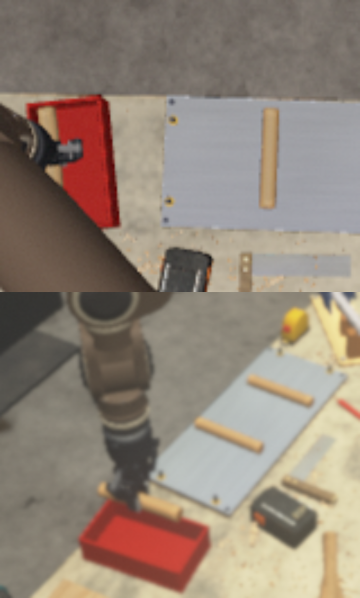

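The dowel hangs over the tray, centred as seen in both views. I'll lower, release and rise.

```bash
python3 -m creep '{"fingers":[0,0,0,0,0,0,0,0],"linear":[[0,0,0.02],[0,0,0.03],[0,0,0.03],[0,0,0.018],[0,0,0.010],[0,0,0.005],[0,0,0.001],[0,0,0]],"roll":[0,0,0,0,0,0,0,0]}' && python3 -m creep '{"fingers":[0.045,0.045,0.045,0.045,0.045,0.045,0.045,0.045],"linear":[[0,0,0],[0,0,0],[0,0,0],[0,0,0],[0,0,-0.015],[0,0,-0.035],[0,0,-0.035],[0,0,-0.025]],"roll":[0,0,0,0,0,0,0,0]}'
python3 - <<'E'
from h import *
t=viewer.get_image("top"); s=viewer.get_image("scene")
hs=cv2.cvtColor(s["img"],cv2.COLOR_RGB2HSV)
m=((hs[...,0]>8)&(hs[...,0]<25)&(hs[...,1]>75)&(hs[...,2]>110)); m[:250]=0;m[335:]=0;m[:,:170]=0;m[:,250:]=0
print(m.sum(), px2w(s,*np.argwhere(m)[:,::-1].mean(0),18).round() if m.any() else "")
from h import *
for r in find(t,"stop",60,0.1)+find(t,"chute",30): print(r)
crop(t,335,155,425,240,6.5,"c1")
E
```

```text
time: 18.87
position: [444.1, 437.6, 15.2]
orientation: [[-0.993, -0.121, 0.001], [-0.121, 0.993, 0.001], [-0.001, 0.001, -1.0]]
contact_force: [-0.1, -0.8, -1.5]
finger_gap: 0.275
gripper_force: 39.6
time: 19.53
position: [443.9, 437.6, 127.5]
orientation: [[-0.993, -0.122, 0.002], [-0.122, 0.993, 0.002], [-0.002, 0.002, -1.0]]
contact_force: [0.3, 0.0, 1.2]
finger_gap: 0.528
gripper_force: 0.0
542 [441. 437.  18.]
(0.68, array([ 546.8, -437.4]), [[537.0, -408.0], [576.0, -447.0], [557.0, -467.0], [517.0, -428.0]])
(0.86, array([ 460.5, -335. ]), [[381.0, -180.0], [612.0, -427.0], [541.0, -492.0], [311.0, -244.0]])
```

View pics/c1.png

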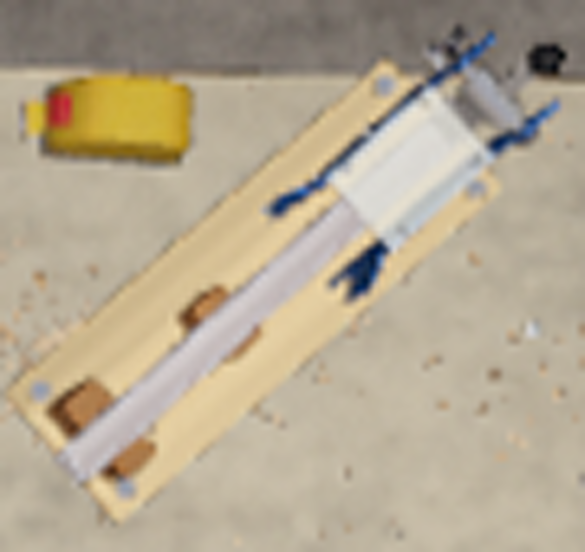

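The crop shows the rail running from its upper end at crop (75,465) to the tunnel cover's edge, mid (362,215); the base corners are at (385,58), (500,185), (122,522) and (8,390). The bowed dowel is in the tray.

```bash
python3 - <<'E'
from h import *
t=viewer.get_image("top")
f=lambda x,y,z: px2w(t,335+x/6.5,155+y/6.5,z)
up=f(75,465,115); m=f(362,215,98); low=f(345,228,71)
print("up",up,"mouthcover",m,"rail low",low)
for q in (m,low):
    d=(q-up)[:2]; print(np.degrees(np.arctan2(d[1],d[0])),np.linalg.norm(d))
for z in (6,12,18):
  b=np.array([f(x,y,z)[:2] for x,y in [(385,58),(500,185),(122,522),(8,390)]]); print(z,b.mean(0),[round(float(np.linalg.norm(b[i]-b[i-1])),1) for i in range(4)],np.degrees(np.arctan2(*((b[0]+b[1]-b[2]-b[3])[::-1]))))
# rail segmentation: light low-sat pixels in polygon
hsv=cv2.cvtColor(t["img"],cv2.COLOR_RGB2HSV)
p=np.array([[45,455],[320,200],[365,245],[85,500]])/6.5+[335,155]
pm=np.zeros(hsv.shape[:2],np.uint8); cv2.fillPoly(pm,[p.round().astype(np.int32)],1)
q=np.argwhere((pm>0)&(hsv[...,1]<40)&(hsv[...,2]>120))[:,::-1].astype(np.float32)
r=cv2.minAreaRect(q); print(len(q),r)
vx,vy,x0,y0=cv2.fitLine(q,cv2.DIST_L2,0,.01,.01).ravel()
k=(q-[x0,y0])@[vx,vy]
kk=sorted([(x0+a*vx,y0+a*vy) for a in (k.min(),k.max())])
A=px2w(t,*kk[0],115); B=px2w(t,*kk[1],72); d=(B-A)[:2]
print(A,B,np.degrees(np.arctan2(d[1],d[0])),np.linalg.norm(d))
E
```

```text
up [ 343.01816693 -209.50581915  115.        ] mouthcover [ 470.97068388 -354.40442278   98.        ] rail low [ 467.3718867  -352.45520961   71.        ]
-48.55392975111555 193.30662670152628
-48.97952574318841 189.46866720796967
6 [ 442.00106726 -320.29115766] [268.7, 90.6, 270.1, 91.5] -47.67511787817355
12 [ 441.44035005 -319.02161547] [267.6, 90.2, 269.1, 91.1] -47.675117878173545
18 [ 440.87963284 -317.75207329] [266.6, 89.9, 268.0, 90.8] -47.67511787817355
354 ((365.5000305175781, 208.50001525878906), (8.485280990600586, 57.982749938964844), 45.0)
[ 338.34316042 -202.16160862  115.        ] [ 471.31137101 -348.71548209   72.        ] -47.78256755469476 197.88527701185592
```

```bash
python3 -m creep '{"fingers":[0.055,0.055,0.055,0.055,0.055,0.055,0.055,0.055,0.055,0.055,0.055,0.055,0.055,0.055,0.055,0.055,0.055,0.055,0.055,0.055],"linear":[[0,0,0],[0,0,0],[0,-0.017,0],[-0.0003,-0.034,0],[-0.0003,-0.034,0],[-0.0003,-0.034,0],[-0.0003,-0.034,0],[-0.0003,-0.034,0],[-0.0004,-0.034,0],[-0.0004,-0.034,0],[-0.0004,-0.034,0],[-0.0004,-0.034,0],[-0.0004,-0.034,0],[-0.0004,-0.034,0],[-0.0004,-0.034,0],[-0.0004,-0.02,0],[-0.0003,-0.012,0],[0,-0.004,0],[0,0,0],[0,0,0]],"roll":[3.9,3.9,0,0,0,0,0,0,0,0,0,0,0,0,0,0,0,0,0,0]}'
```

```text
time: 21.45
position: [441.5, -23.4, 123.5]
orientation: [[-1.0, 0.014, -0.002], [0.014, 1.0, 0.0], [0.002, 0.0, -1.0]]
contact_force: [0.0, 0.0, -0.7]
finger_gap: 0.646
gripper_force: 0.0
```

```bash
python3 -m creep '{"fingers":[0.055,0.055,0.055,0.055,0.055,0.055,0.055,0.0,0.0,0.0,0.0,0.0,0.0],"linear":[[0,0,0.02],[0,0,0.03],[0,0,0.025],[0,0,0.013],[0,0,0.006],[0,0,0.002],[0,0,0],[0,0,0],[0,0,0],[0,0,0],[0,0,0],[0,0,0],[0,0,0]],"roll":[0,0,0,0,0,0,0,0,0,0,0,0,0]}' 35
```

```text
time: 22.53
position: [443.0, -23.8, 29.5]
orientation: [[-1.0, 0.014, 0.002], [0.014, 1.0, 0.0], [-0.002, 0.0, -1.0]]
contact_force: [-1.5, -0.1, 5.9]
finger_gap: 0.278
gripper_force: 34.5
```

```bash
python3 -m creep '{"fingers":[0,0,0,0,0,0,0,0,0,0,0,0,0,0,0,0,0,0,0,0],"linear":[[0,0,-0.02],[0,0,-0.035],[0,0,-0.035],[0,0,-0.03],[0.0015,-0.014,-0.01],[0.0035,-0.03,0],[0.0035,-0.03,0],[0.0035,-0.03,0],[0.0035,-0.03,0],[0.0035,-0.03,0],[0.0035,-0.03,0],[0.0035,-0.03,0],[0.0041,-0.034,0],[0,0,0],[0,0,0],[0,0,0],[0,0,0],[0,0,0],[0,0,0],[0,0,0]],"roll":[0,0,0,0,0,0,0,0,0,0,0,0,0,6.71,6.71,6.71,6.71,6.71,6.71,6.71]}'
python3 - <<'E'
from h import *
t=viewer.get_image("top"); s=viewer.get_image("scene")
st=robot.get_state(); P=st["position"]; u=np.array([.672,-.741]); n=np.array([.741,.672]); print(P.round(1),P[:2]@u,P[:2]@n,st["joint_positions"].round(2))
a=cv2.resize(t["img"][120:260,320:440],None,fx=4.2,fy=4.2);b=cv2.resize(s["img"][130:240,250:360],None,fx=5.3,fy=5.3)
b=cv2.resize(b,(a.shape[1],int(b.shape[0]*a.shape[1]/b.shape[1])))
o=np.hstack([a,cv2.resize(b,(int(b.shape[1]*a.shape[0]/b.shape[0]),a.shape[0]))]); o=cv2.resize(o,(790,int(o.shape[0]*790/o.shape[1]))); print(o.shape)
cv2.imwrite("pics/p4.png",o[...,::-1])
E
```

```text
time: 24.2
position: [408.1, -281.5, 158.4]
orientation: [[-0.667, 0.745, -0.0], [0.745, 0.667, -0.0], [-0.0, -0.0, -1.0]]
contact_force: [0.0, 0.1, -1.0]
finger_gap: 0.279
gripper_force: 34.8
[ 408.1 -281.4  158.4] 482.8087996812294 113.29695858121264 [-0.6   0.08 -0.25  1.24 -0.    0.23]
(425, 790, 3)
```

View pics/p4.png

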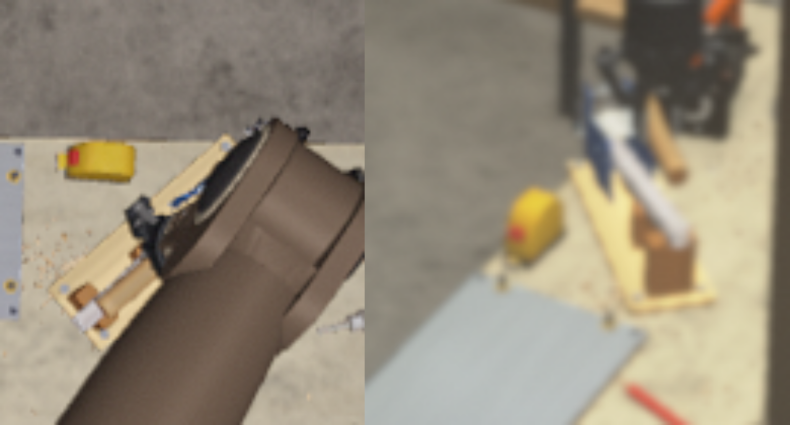

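```bash
python3 -m creep '{"fingers":[0,0,0,0,0,0],"linear":[[0,0,0.012],[0,0,0.018],[0,0,0.008],[0,0,0.002],[0,0,0],[0,0,0]],"roll":[0,0,0,0,0,0]}' 20; python3 -m creep '{"fingers":[0,0,0,0,0],"linear":[[0,0,0.003],[0,0,0.003],[0,0,0.002],[0,0,0],[0,0,0]],"roll":[0,0,0,0,0]}' 20
```

```text
time: 24.8
position: [408.4, -281.5, 118.9]
orientation: [[-0.673, 0.74, 0.0], [0.74, 0.673, -0.0], [-0.0, 0.0, -1.0]]
contact_force: [0.2, -0.2, 0.1]
finger_gap: 0.278
gripper_force: 34.8
time: 25.22
position: [409.2, -282.0, 111.1]
orientation: [[-0.672, 0.741, 0.002], [0.741, 0.672, -0.001], [-0.002, 0.001, -1.0]]
contact_force: [3.0, -1.7, 3.9]
finger_gap: 0.276
gripper_force: 35.5
```

```bash
python3 -m creep '{"fingers":[0,0,0,0,0],"linear":[[0,0,0.002],[0,0,0.002],[0,0,0.002],[0,0,0],[0,0,0]],"roll":[0,0,0,0,0]}' 20
```

```text
time: 25.63
position: [409.0, -281.8, 104.5]
orientation: [[-0.672, 0.741, 0.002], [0.741, 0.672, -0.001], [-0.002, 0.001, -1.0]]
contact_force: [5.4, -2.8, 3.7]
finger_gap: 0.278
gripper_force: 35.9
```

```bash
python3 -m creep '{"fingers":[0,0,0,0,0],"linear":[[0,0,0.002],[0,0,0.002],[0,0,0.001],[0,0,0],[0,0,0]],"roll":[0,0,0,0,0]}'; python3 - <<'E'
from h import *
s=viewer.get_image("scene"); t=viewer.get_image("top"); crop(s,270,130,370,220,4,"p5a"); 
a=cv2.imread("pics/p5a.png"); b=cv2.resize(t["img"][150:240,330:430],None,fx=4,fy=4,interpolation=cv2.INTER_CUBIC)[...,::-1]
cv2.imwrite("pics/p5.png",np.hstack([a,b]))
E
```

```text
time: 26.05
position: [408.9, -281.7, 99.4]
orientation: [[-0.672, 0.741, 0.001], [0.741, 0.672, -0.001], [-0.001, 0.001, -1.0]]
contact_force: [4.5, -2.4, 3.5]
finger_gap: 0.277
gripper_force: 36.1
```

View pics/p5.png

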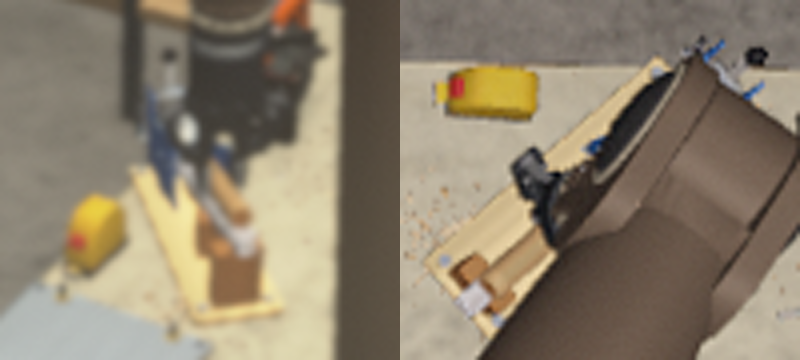

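The dowel lies tilted in the groove with its upper end about 20 mm from the rail's end. Now I lower slightly more, then release.

```bash
python3 -m creep '{"fingers":[0,0,0,0],"linear":[[0,0,0.0015],[0,0,0.001],[0,0,0],[0,0,0]],"roll":[0,0,0,0]}'; python3 -m creep '{"fingers":[0.03,0.035,0.04,0.045,0.045,0.045,0.045,0.045,0.045],"linear":[[0,0,0],[0,0,0],[0,0,0],[0,0,0],[0,0,0],[0,0,-0.015],[0,0,-0.03],[0,0,-0.035],[0,0,-0.02]],"roll":[0,0,0,0,0,0,0,0,0]}'
```

```text
time: 26.48
position: [408.9, -281.6, 97.3]
orientation: [[-0.672, 0.741, 0.001], [0.741, 0.672, -0.001], [-0.001, 0.001, -1.0]]
contact_force: [4.0, -2.6, 6.7]
finger_gap: 0.277
gripper_force: 36.7
time: 27.23
position: [408.5, -281.5, 199.6]
orientation: [[-0.672, 0.741, 0.001], [0.741, 0.672, -0.001], [-0.002, 0.0, -1.0]]
contact_force: [0.9, -1.1, 0.6]
finger_gap: 0.523
gripper_force: 0.0
```

```bash
python3 - <<'E'
from h import *
s=viewer.get_image("scene"); t=viewer.get_image("top")
for im,box,nm in ((t,(335,155,425,240),"t"),(s,(270,130,370,220),"s")):
    hsv=cv2.cvtColor(im["img"],cv2.COLOR_RGB2HSV); x0,y0,x1,y1=box
    np.save("sv_"+nm+".npy",im["img"])
for r in nets.trace("dowel_a_mid",t)+nets.trace("dowel_a_mid",s): 
    q=np.argwhere(r["mask"])[:,::-1].astype(np.float32); print(round(r["score"],2),cv2.minAreaRect(q),[round(float(v)) for v in r["extent"]])
def P(x): # slope x -> world on axis
    h=651+x*.969; return (h*.672+113.5*.741, -h*.741+113.5*.672, 56-x*.2474)
for x in (-272,-249,-174,-99,-84,-20,0): print(x,np.round(P(x),1),np.round(w2px(t,P(x)),1),np.round(w2px(s,P(x)),1))
E
```

```text
0.79 ((238.6464385986328, 189.9852752685547), (8.3677396774292, 44.21163558959961), 2.385944128036499) [231, 166, 245, 213]
0.71 ((257.2069091796875, 249.48275756835938), (41.224365234375, 7.799203872680664), 21.801406860351562) [240, 238, 279, 261]
-272 [ 344.5 -210.8  123.3] [347.4 226. ] [331.4 186.7]
-249 [ 359.4 -227.3  117.6] [352.3 221.5] [329.7 184.6]
-174 [ 408.3 -281.2   99. ] [368.1 206.9] [324.3 178. ]
-99 [ 457.1 -335.    80.5] [383.5 192.8] [319.3 171.8]
-84 [ 466.9 -345.8   76.8] [386.5 190. ] [318.3 170.6]
-20 [ 508.6 -391.8   60.9] [399.2 178.3] [314.4 165.7]
0 [ 521.6 -406.1   56. ] [403.1 174.7] [313.2 164.2]
```

```bash
python3 -m creep '{"fingers":[0,0,0,0,0,0,0,0,0,0,0,0],"linear":[[0.015,0,0],[0.03,0,0],[0.03,0,0],[0.015,0,0],[0.004,0,0],[0,0,0],[0,0,0.02],[0,0,0.03],[0,0,0.02],[0,0,0.008],[0,0,0.001],[0,0,0]],"roll":[0,0,0,0,0,0,0,0,0,0,0,0]}' 20 && python3 -m creep '{"fingers":[0,0,0,0],"linear":[[-0.0029,0,0.00075],[-0.0029,0,0.00075],[0,0,0],[0,0,0]],"roll":[0,0,0,0]}'
python3 - <<'E'
from h import *
t=viewer.get_image("top"); s=viewer.get_image("scene")
a=cv2.resize(t["img"][150:240,330:430],None,fx=4,fy=4,interpolation=cv2.INTER_CUBIC); b=cv2.resize(s["img"][130:220,270:370],None,fx=4,fy=4,interpolation=cv2.INTER_CUBIC)
cv2.imwrite("pics/p6.png",np.hstack([b,a])[...,::-1]); print(robot.get_state()["finger_gap"])
E
```

```text
time: 28.43
position: [345.3, -212.1, 117.6]
orientation: [[-0.672, 0.741, -0.001], [0.741, 0.672, 0.0], [0.001, -0.0, -1.0]]
contact_force: [-0.1, -0.0, 0.9]
finger_gap: -0.002
gripper_force: 0.0
time: 28.77
position: [349.6, -216.5, 117.0]
orientation: [[-0.672, 0.741, 0.001], [0.741, 0.672, -0.001], [-0.001, 0.0, -1.0]]
contact_force: [-0.6, -0.5, -0.8]
finger_gap: -0.002
gripper_force: 0.0
0.003882030387081574
```

```bash
python3 -m creep '{"fingers":[0,0,0,0,0,0,0,0],"linear":[[-0.0029,0,0],[-0.0029,0,0.00075],[-0.0029,0,0.00075],[-0.0029,0,0.00075],[-0.0029,0,0.00075],[-0.0029,0,0.00075],[-0.0029,0,0.00075],[-0.0029,0,0.00075]],"roll":[0,0,0,0,0,0,0,0]}'; python3 - <<'E'
from h import *
P=robot.get_state()["position"]; print(P,P[:2]@[.672,-.741],P[:2]@[.741,.672])
t=viewer.get_image("top"); s=viewer.get_image("scene")
a=cv2.resize(t["img"][150:240,330:430],None,fx=4,fy=4,interpolation=cv2.INTER_CUBIC); b=cv2.resize(s["img"][130:220,270:370],None,fx=4,fy=4,interpolation=cv2.INTER_CUBIC)
cv2.imwrite("pics/p6.png",np.hstack([b,a])[...,::-1])
E
```

```text
time: 29.53
position: [364.7, -233.4, 110.9]
orientation: [[-0.672, 0.741, -0.0], [0.741, 0.672, 0.0], [0.0, -0.0, -1.0]]
contact_force: [-0.8, 1.1, 0.9]
finger_gap: 0.0
gripper_force: 0.5
[ 364.72853112 -233.43596051  110.8875242 ] 418.07361965521136 113.39487609636939
```

View pics/p6.png

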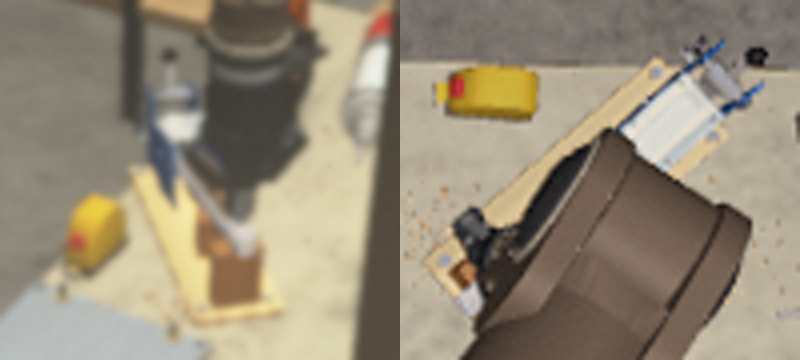

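The gripper hides the dowel here, but the wrist reads about 1.3 N uphill, so it is being pushed. The tunnel and stop at crop (720,80) are undisturbed.

```bash
python3 -m creep '{"fingers":[0,0,0,0,0,0,0,0,0,0],"linear":[[-0.0029,0,-0.0005],[-0.0029,0,0],[-0.0029,0,0.00075],[-0.0029,0,0.00075],[-0.0029,0,0.00075],[-0.0029,0,0.00075],[-0.0029,0,0.00075],[-0.0029,0,0.00075],[-0.0029,0,0.00075],[-0.0029,0,0.00075]],"roll":[0,0,0,0,0,0,0,0,0,0]}';python3 -m creep '{"fingers":[0,0,0,0,0,0,0,0,0],"linear":[[-0.0029,0,0.00075],[-0.0029,0,0.00075],[-0.0029,0,0.00075],[-0.0029,0,0.00075],[-0.0029,0,0.00075],[-0.0029,0,0.00075],[-0.0029,0,0.00075],[-0.0029,0,0.00075],[-0.0029,0,0.00075]],"roll":[0,0,0,0,0,0,0,0,0]}'
cat > ck.py <<'E'
from h import *
t=viewer.get_image("top"); F=[]
for i in range(3):
    t=viewer.get_image("top"); F.append(robot.get_state()["contact_force"])
st=robot.get_state(); P=st["position"]; F=np.mean(F,0); print(P.round(1),"u",P[:2]@[.672,-.741],"n",P[:2]@[.741,.672],"F",F.round(2),"Fu",F[:2]@[.672,-.741])
np.save("last_t.npy",t["img"])
E
python3 ck.py
```

```text
time: 30.47
position: [384.2, -254.9, 105.4]
orientation: [[-0.672, 0.741, -0.0], [0.741, 0.672, 0.0], [0.0, -0.0, -1.0]]
contact_force: [-0.2, -0.1, 1.0]
finger_gap: 0.005
gripper_force: 0.5
time: 31.22
position: [401.8, -274.3, 98.7]
orientation: [[-0.672, 0.741, 0.0], [0.741, 0.672, -0.0], [-0.0, -0.0, -1.0]]
contact_force: [-0.6, 0.1, 0.8]
finger_gap: 0.002
gripper_force: 0.4
[ 401.7 -274.1   98.7] u 473.00513904655236 n 113.4730469388006 F [-0.22 -0.28  0.06] Fu 0.06455144221614081
```

```bash
python3 -m creep '{"fingers":[0,0,0,0,0,0,0],"linear":[[-0.0019,0,0.0005],[-0.0019,0,0.0005],[-0.0019,0,0.0005],[-0.0019,0,0.0005],[-0.0019,0,0.0005],[-0.0019,0,0.0005],[0,0,0]],"roll":[0,0,0,0,0,0,0]}' | grep -E "contact|gripper"; python3 ck.py; python3 -m creep '{"fingers":[0,0,0],"linear":[[-0.001,0,0.00025],[-0.001,0,0.00025],[-0.001,0,0.00025]],"roll":[0,0,0]}'| grep -E "contact|gripper"; python3 ck.py
```

```text
contact_force: [-0.9, 0.5, 0.6]
gripper_force: 0.0
[ 409.3 -282.5   95.8] u 484.36424093024107 n 113.45490945913636 F [0.33 0.09 0.06] Fu 0.15183426975349976
contact_force: [-0.5, -0.3, 1.1]
gripper_force: 0.2
[ 411.3 -284.7   95.1] u 487.4212277920831 n 113.45812802207152 F [-0.01 -0.5   0.17] Fu 0.3665289323688751
```

```bash
for i in 1; do python3 -m creep '{"fingers":[0,0],"linear":[[-0.001,0,0.00025],[-0.001,0,0.00025]],"roll":[0,0]}'| grep -E "contact"; python3 ck.py; python3 -m creep '{"fingers":[0],"linear":[[-0.001,0,0.00025]],"roll":[0]}'| grep -E "contact"; python3 ck.py; python3 -m creep '{"fingers":[0],"linear":[[-0.001,0,0.00025]],"roll":[0]}'| grep -E "contact"; python3 ck.py; done
```

```text
contact_force: [-0.1, 0.2, 1.2]
[ 412.7 -286.2   94.5] u 489.4025863247582 n 113.4400054625072 F [-0.64 -0.05 -0.05] Fu -0.39695464861826135
contact_force: [-0.2, 0.1, 0.8]
[ 413.3 -286.9   94.3] u 490.3562445327639 n 113.44240355340912 F [0.21 0.04 0.2 ] Fu 0.11270884294246736
contact_force: [0.0, 0.9, 0.4]
[ 414.  -287.7   94. ] u 491.3769011927326 n 113.44422401141247 F [-0.11 -0.23 -0.41] Fu 0.09249646841715475
```

```bash
echo 'import sys; sys.exit(F[:2]@[.672,-.741]<-1.5)' >> ck.py
python3 -m creep '{"fingers":[0],"linear":[[-0.001,0,0.00025]],"roll":[0]}'| grep contact; python3 ck.py && python3 -m creep '{"fingers":[0],"linear":[[-0.0007,0,0.0002]],"roll":[0]}'| grep contact && python3 ck.py && python3 -m creep '{"fingers":[0],"linear":[[-0.0007,0,0.0002]],"roll":[0]}'| grep contact && python3 ck.py && python3 -m creep '{"fingers":[0],"linear":[[-0.0007,0,0.0002]],"roll":[0]}'| grep contact && python3 ck.py && python3 -m creep '{"fingers":[0],"linear":[[-0.0007,0,0.0002]],"roll":[0]}'| grep contact && python3 ck.py
```

```text
contact_force: [-0.9, -0.3, 0.8]
[ 414.6 -288.4   93.8] u 492.35948583400074 n 113.4298081431568 F [0.08 0.47 0.01] Fu -0.2921895382773431False
```

```bash
sed -i 's/sys.exit(/sys.exit(int(/; s/-1.5)$/-1.5))/' ck.py; python3 - <<'E'
from h import *
t=viewer.get_image("top"); e=np.load("film_3.npy")[-1]
for x in range(-130,15,5):
    h=651+x*.969; w=(h*.672+113.5*.741,-h*.741+113.5*.672,56-x*.2474+8); u,v=w2px(t,w)
    f=lambda im: cv2.getRectSubPix(im,(1,1),(float(u),float(v)))[0,0].tolist()
    print(x,round(u),round(v),f(e),f(t["img"]))
E
python3 -m creep '{"fingers":[0],"linear":[[-0.001,0,0.00025]],"roll":[0]}'| grep contact; python3 ck.py && python3 -m creep '{"fingers":[0],"linear":[[-0.001,0,0.00025]],"roll":[0]}'| grep contact && python3 ck.py && python3 -m creep '{"fingers":[0],"linear":[[-0.0007,0,0.0002]],"roll":[0]}'| grep contact && python3 ck.py && python3 -m creep '{"fingers":[0],"linear":[[-0.0007,0,0.0002]],"roll":[0]}'| grep contact && python3 ck.py
```

```text
-130 378 198 [193, 183, 183] [51, 42, 36]
-125 379 197 [192, 184, 183] [51, 43, 36]
-120 380 196 [192, 183, 182] [50, 42, 35]
-115 381 196 [192, 183, 183] [50, 40, 34]
-110 382 195 [192, 183, 183] [46, 38, 33]
-105 383 194 [192, 183, 182] [49, 42, 35]
-100 384 193 [192, 182, 182] [52, 44, 37]
-95 385 192 [192, 182, 181] [46, 38, 33]
-90 386 191 [191, 183, 181] [47, 37, 31]
-85 387 190 [190, 181, 181] [53, 43, 35]
-80 388 189 [189, 180, 180] [66, 53, 44]
-75 389 188 [187, 177, 179] [75, 60, 50]
-70 390 187 [207, 203, 199] [91, 76, 62]
-65 391 186 [216, 215, 209] [104, 85, 72]
-60 392 185 [215, 213, 208] [112, 92, 78]
-55 393 184 [215, 213, 208] [113, 93, 78]
-50 394 183 [216, 214, 208] [116, 96, 81]
-45 395 183 [216, 214, 208] [118, 98, 83]
-40 396 182 [216, 214, 209] [117, 98, 83]
-35 397 181 [216, 213, 208] [116, 96, 82]
-30 398 180 [216, 213, 208] [115, 95, 81]
-25 399 179 [215, 212, 208] [114, 95, 80]
-20 400 178 [215, 213, 207] [114, 94, 81]
-15 401 177 [215, 212, 206] [115, 96, 84]
-10 402 176 [217, 215, 209] [114, 95, 79]
-5 403 175 [208, 206, 200] [115, 95, 81]
0 404 174 [203, 201, 194] [115, 97, 82]
5 405 173 [200, 198, 191] [113, 94, 80]
10 406 173 [146, 141, 136] [110, 90, 77]
contact_force: [-0.9, 0.6, -0.9]
[ 415.3 -289.2   93.5] u 493.38665427556975 n 113.44999356398665 F [-0.09 -0.23  0.27] Fu 0.10764434957489324
contact_force: [-1.0, -0.2, 0.6]
[ 416.  -289.9   93.3] u 494.37490381273835 n 113.44688552434354 F [ 0.15  0.32 -0.31] Fu -0.1317972495527809
contact_force: [0.0, -0.2, 0.7]
[ 416.5 -290.4   93.1] u 495.0411495704483 n 113.44463817242328 F [-0.31 -0.34  0.36] Fu 0.04495462455774543
contact_force: [-0.2, 1.6, 0.4]
[ 416.9 -290.9   92.9] u 495.76513798195305 n 113.42670217780199 F [-0.49 -0.12 -0.04] Fu -0.23688652710215274
```

```bash
python3 -m creep '{"fingers":[0],"linear":[[-0.0008,0,0.0002]],"roll":[0]}'| grep contact; python3 ck.py && python3 -m creep '{"fingers":[0],"linear":[[-0.0008,0,0.0002]],"roll":[0]}'| grep contact && python3 ck.py && python3 -m creep '{"fingers":[0],"linear":[[-0.0008,0,0.0002]],"roll":[0]}'| grep contact && python3 ck.py && python3 -m creep '{"fingers":[0],"linear":[[-0.0008,0,0.0002]],"roll":[0]}'| grep contact && python3 ck.py && python3 -m creep '{"fingers":[0],"linear":[[-0.0008,0,0.0002]],"roll":[0]}'| grep contact && python3 ck.py
```

```text
contact_force: [-0.0, -0.8, -0.0]
[ 417.5 -291.6   92.7] u 496.6038283678135 n 113.42772447542333 F [0.24 0.43 0.25] Fu -0.15564533800543198
contact_force: [-0.2, 0.5, 0.5]
[ 418.  -292.1   92.5] u 497.379470430446 n 113.42574146009616 F [-0.36 -0.16  0.45] Fu -0.12237433785257976
contact_force: [-0.7, -0.4, -0.1]
[ 418.5 -292.6   92.3] u 498.0552701592633 n 113.43026517534221 F [-0.73 -0.14  0.87] Fu -0.3874676959747136
contact_force: [-4.6, 3.8, 6.9]
[ 418.6 -292.8   92.2] u 498.30012259975615 n 113.42849148003171 F [-3.24  3.87  4.22] Fu -5.043820779360788
```

Firm contact at about 6 N along the slope, just where the stop was expected. I'll back off up the slope, lift clear and inspect.

```bash
python3 -m creep '{"fingers":[0,0,0,0,0,0,0,0,0,0,0,0,0],"linear":[[0.003,0,-0.001],[0.008,0,-0.0025],[0.015,0,-0.006],[0.015,0,-0.02],[0.02,0,-0.035],[0.03,0,-0.035],[0.035,0,-0.02],[0.035,0,0],[0.035,0,0],[0.035,0,0],[0.02,0,0],[0,0,0],[0,0,0]],"roll":[0,0,0,0,0,0,0,0,0,0,0,0,0]}'
python3 - <<'E'
from h import *
t=viewer.get_image("top"); e=np.load("film_3.npy")[-1]; s=viewer.get_image("scene")
for x in range(-180,20,4):
    h=654.7+x*.969; w=(h*.672+113.5*.741,-h*.741+113.5*.672,56-x*.2474+12); u,v=w2px(t,w)
    f=lambda im: cv2.getRectSubPix(im,(1,1),(float(u),float(v)))[0,0].tolist()
    print(x,round(u),round(v),f(e),f(t["img"]))
for d in dowels(t): print(d)
for n,z in (("battery_pack",66),("tape_measure",64),("stop",60)):
    for r in find(t,n,z): print(n,*r)
E
```

```text
time: 37.27
position: [252.2, -109.2, 208.7]
orientation: [[-0.673, 0.74, 0.003], [0.74, 0.673, -0.001], [-0.003, 0.001, -1.0]]
contact_force: [-0.4, -0.3, 0.3]
finger_gap: 0.003
gripper_force: 0.0
-180 368 207 [195, 186, 186] [193, 184, 183]
-176 369 206 [194, 186, 185] [192, 184, 183]
-172 370 205 [195, 186, 185] [193, 184, 183]
-168 371 205 [194, 185, 185] [193, 183, 183]
-164 372 204 [194, 186, 185] [194, 185, 186]
-160 373 203 [195, 186, 186] [170, 152, 144]
-156 373 202 [195, 186, 186] [133, 94, 67]
-152 374 202 [195, 186, 186] [130, 88, 51]
-148 375 201 [195, 186, 185] [170, 138, 97]
-144 376 200 [193, 183, 184] [193, 164, 121]
-140 377 199 [193, 184, 184] [188, 158, 114]
-136 378 199 [192, 183, 183] [179, 151, 108]
-132 378 198 [192, 183, 183] [175, 148, 106]
-128 379 197 [192, 183, 182] [175, 148, 106]
-124 380 196 [191, 182, 181] [175, 149, 106]
-120 381 196 [192, 183, 182] [176, 149, 106]
-116 382 195 [192, 183, 182] [176, 149, 106]
-112 383 194 [191, 182, 181] [175, 148, 105]
-108 383 193 [192, 183, 183] [175, 148, 106]
-104 384 193 [191, 182, 182] [176, 148, 106]
-100 38
[... 1155 characters left out ...]
141] [151, 146, 140]
8 406 172 [118, 113, 110] [117, 112, 109]
12 407 171 [109, 104, 101] [106, 102, 100]
16 408 171 [126, 120, 116] [123, 117, 113]
(295, [463.3, 142.0], [[387.8, 143.4], [537.9, 140.5]])
battery_pack 0.71 [269.1 261.9] [[222.0, 309.0], [332.0, 287.0], [317.0, 215.0], [207.0, 237.0]]
tape_measure 0.52 [447.9  71.9] [[352.0, 300.0], [554.0, 298.0], [544.0, -158.0], [343.0, -152.0]]
tape_measure 0.5 [ 522.9 -230.6] [[542.0, -191.0], [544.0, -270.0], [504.0, -271.0], [502.0, -191.0]]
tape_measure 0.34 [ 458.1 -330. ] [[382.0, -175.0], [605.0, -425.0], [535.0, -486.0], [313.0, -236.0]]
stop 0.45 [ 547.9 -435.9] [[535.0, -405.0], [580.0, -444.0], [560.0, -467.0], [515.0, -428.0]]
```

```bash
python3 -c "
from plant import robot
print(robot.sign_off())"
```

```text
the job is handed in; nothing more can be done
None
```

The job is handed in: the second dowel was the one that rocked, and it is in the red tray. One straight dowel was pushed down the chute until I felt firm contact (about 6 N) where the stop should be. The other straight one is still on the plate, and the battery pack and tape measure look unmoved.

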